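# Seat the knurled filter collar and hold it home

### The job

Lift the silver knurled collar with the red top disc up and off its peg on the wooden rack, set it over the steel spigot of the blue air-filter head, and turn it until the keyways hidden inside it drop over the spigot's pins. Push it fully home against the orange spring-loaded seal ring and finish while still gripping it and holding it pushed home, as the spring would lift it again. Leave everything else on the bench where it is.

Things in the scene. Friction and masses are not known exactly. Their poses are not given: they have to be found in the camera images.
- collar_mid (a point): Centre (half-way up) of the loose knurled aluminium collar: a cap 58 mm across its knurls, 40 mm high, 0.10 to 0.21 kg, z up along its axis, closed flat top with a red disc 40 mm across, alike from all sides. It starts hanging mouth down over one of the rack's two pegs (either one), its underside 41 mm above the bench; raise it 40 mm to clear the peg.
- collar_mouth (a point): Centre of the collar's open underside, axes as collar_mid. Inside, unseen, a skirt fills the lowest 14 mm with a bore 37 mm across; three keyways, 11 mm wide, run up through it, at the collar's +x and 120 degrees to each side. Above it the inside is 48 mm across; the ceiling is 34 mm up. As first hung each keyway is 17 to 60 degrees from a pin's direction, one way or the other.
- seat (a point): Point on the vertical axis of the fixed air-filter head, on the flat top of its blue body (72 mm across), 70 mm above the bench; z up. The collar is fully home when its underside rests here (collar centre 20 mm above). The head stands on a steel plate 100 x 100 mm, 12 mm thick.
- spigot_top (a point): Centre of the spigot's top, 32 mm above the seat. The steel spigot is 34 mm in diameter: straight for 24 mm up from the seat, then tapering to 22 mm across at its top.
- pin (a point): Outer end of one of three level black pins, 6 mm thick, that stick out of the spigot to 22 mm from its axis, centres 11 mm above the seat; this one is along the head's +x, the others 120 degrees to each side. Not lined up, the collar rests on the pins, underside 14 mm above the seat; lined up within about 7 degrees it drops 6 mm onto the seal ring and can no longer turn.
- seal (a joint): How far the orange seal ring (47 mm across) round the spigot's foot is pressed down, in m: 0 as it stands, 8 mm above the seat, and 0.008 with the collar fully home on the blue top. Its spring pushes up with about 4 N at the start of its travel and about 9 N at home, more than the collar weighs.
- rack: Fixed wooden rack, 80 x 210 mm and 15 mm thick; origin under its centre, z up, long side along y. Two upright grey pegs, 30 mm in diameter with tapered tops 75 mm above the bench, stand at y = +65 and y = -65 mm of the rack; one carries the collar, the other a black cap.
- black_cap_mid (a point): Bystander: centre of the smooth black plastic cap, 50 mm across, 38 mm high, hung over the other peg with its underside at the same height as the collar's.
- screwdriver: Bystander: red-handled screwdriver, about 200 mm long, lying on the bench, its length along its x.
- wrench: Bystander: steel wrench, 180 mm long, lying on the bench, its length along its x.
- brush: Bystander: flat brush with a wooden handle, about 200 mm long, lying on the bench, its length along its x.
- oil_bottle: Bystander: upright yellow bottle, 56 mm across, 150 mm high; origin under its centre.
- jar: Bystander: closed glass jar, 60 mm across, 75 mm high; origin under its centre.
- grind_wheel: Bystander: brick-red grinding wheel lying flat, 100 mm across, 20 mm thick; origin under its centre.
Mind the look-alikes: they are no part of the job. Of the things that look like the part that bears seat, the middle-sized one is meant. What is shaped like the part that bears collar_mid but yellow is not meant.

How it is judged:
By the outcome, as a careful person would: the job done as asked, in the order asked, and still so for the second after the job is handed in, while the arm keeps its last pose, push and grip.
It also fails if it takes over 58 s, if anything falls off the work surface, if the arm or the gripper's body presses on something with over 40 N, if the wrist force passes 120 N, or if a joint passes its speed limit or range.

### The arm

A 6-joint arm with a two-finger parallel gripper is mounted at the origin on the work surface. World frame = base frame: x ahead of the robot, y to its left, z up, the work surface at z = 0. Lengths are in m, angles in rad, forces in N, time in s.
With the tool pointing down it reaches from about 0.375 to 0.975 m from the base axis. Payload 3.8 kg.
Tool frame: the origin (TCP) lies between the finger pads; the fingertips stand 19 mm ahead of it and the grasp point (between the pads) is the TCP; y points along the fingers, x is the direction in which the jaws open and shut, and the axes are right-handed (so a half turn about y gives the same grasp; the last joint's range is limited). The gripper opens to 85 mm and grips with 20 to 120 N. Pads are 22 mm wide; open, the fingers measure 114 mm over their backs; the gripper's body (76 mm by 85 mm) begins 54 mm behind the grasp point. The pads swing forward as they close: fully open they stand 13 mm farther back than shut.
Start: joints at [-1.215, 0.264, 1.604, -0, 1.274, -0.037], TCP at [0.258, -0.624, 0.25] pointing down, gripper open.
Joint ranges: [-2.63, 2.63], [-0.94, 2.18], [0.31, 2.57], [-1.31, 4.45], [0, 2.66], [-2.55, 2.55]. Speed limits (rad/s): [2.57, 2.57, 3.14, 3.14, 3.14, 3.14].

### API

Orientations are given as a unit quaternion [w, x, y, z].
In Python, from bench import bot, cams, models, readout gives the robot as it stands. The module is installed in compiled form; this text tells all that it offers. Calls block until the motion is done:
- bot.reach(position, orientation): joint-space move of the TCP to a pose.
- bot.line_to(position, feed=0.15, rot=None): straight line of the TCP; rot=None keeps the orientation; feed is the mean speed in m/s.
- bot.set_joints(angles): joint-space move.
- bot.gripper_to(opening, effort=None): finger opening in m; effort is the grip in N (None keeps the last); returns when the fingers have stopped.
- bot.sleep(seconds).
- bot.inverse_kinematics(position, orientation): joint angles nearest the present ones, or None.
- cams.snapshot(name): name is "side" or "top"; returns a dict with "image" (400x640x3 uint8, red, green, blue), "fx", "fy", "cx", "cy" (pixels), "rvec" (rotation vector, rad) and "tvec" (3), from world to camera coordinates, as OpenCV has them. Camera axes: x right, y down, z forward; pixel columns grow to the right and rows downward; lengths in m; the calibration is good to about 2 mm. A picture is of the moment at which its call begins. There is no depth.
A pose or a line that the arm cannot do raises bot.PlanningError and nothing moves.
- bot.hand_in(): hands the job in, once; it reports no verdict.
Trained networks look in a picture, given as the dict that the camera call returned (one of the last four; its "shot" number tells which), for a name from the list of things; names that differ only in an ending like _2 or _b are one class to them, and where a whole thing is asked for, a point or a joint stands for the part that bears it (a point fixed in the world has none). Each returns a list of dicts, best first, with "confidence" (0 to 1); they miss things now and then, are a little off and sometimes report something else, mostly with a low value. They report only what shows in the picture. A call takes as long as a camera call. They do not tell look-alikes from the thing itself.
- models.silhouettes(picture, name): "region" (400x640 bool, what is visible of it) and "bbox" ([left, top, right, bottom] in pixels, round what is visible of it).
Readings, each from a call of its own:
- readout.current_time_s(): time.
- readout.current_qpos(): joint angles.
- readout.current_dq(): joint speeds.
- readout.current_joint_torque(): joint torques, N m.
- readout.current_ee_pos(): TCP position.
- readout.current_ee_rot(): TCP orientation.
- readout.current_ft_force(): force on the tool from outside, world axes, zero at the start.
- readout.current_moment(): the same for the moment, N m.
- readout.current_finger_gap(): finger opening in m.
Only numpy, scipy, OpenCV 4.12 (cv2) and the standard library are available. Lean on these libraries where they do the work, as an engineer would, in place of code of your own. Each camera call takes 0.05 s, during which the arm holds its last target. There are 200 camera calls.

## Working session

There is one attempt and no reset: what is moved stays moved. The work goes in short steps, each a Python script; the robot and the scene stay as the last script left them, time stands still between calls to the robot, and variables do not carry over. Pictures are saved under pics/ and viewed, about 8 in all and at most 12, crops included, and the job is handed in when it is done.

```bash
mkdir -p pics; cat > h.py <<'E'
import numpy as np, cv2
from bench import bot,cams,models,readout
def save(p,name,box=None,s=1):
    im=p["image"][:,:,::-1]
    if box: im=im[box[1]:box[3],box[0]:box[2]]
    cv2.imwrite("pics/"+name,cv2.resize(np.ascontiguousarray(im),None,fx=s,fy=s,interpolation=cv2.INTER_CUBIC))
def KRT(p):
    return np.array([[p["fx"],0,p["cx"]],[0,p["fy"],p["cy"]],[0,0,1.]]),cv2.Rodrigues(np.array(p["rvec"],float))[0],np.array(p["tvec"],float).ravel()
def proj(p,X):
    K,R,t=KRT(p);x=(R@np.atleast_2d(X).T).T+t;x=x@K.T;return x[:,:2]/x[:,2:]
def atz(p,u,v,z):
    K,R,t=KRT(p);d=R.T@np.linalg.solve(K,[u,v,1]);c=-R.T@t;return c+d*(z-c[2])/d[2]
E
python3 - <<'E'
from h import *
for n in("top","side"):
    p=cams.snapshot(n);save(p,n+"0.png")
    K,R,t=KRT(p);print(n,(-R.T@t).round(3),K[0,0])
    for k in("collar_mid","seat","rack","black_cap_mid","pin","oil_bottle"):
        print(k,[(round(d["confidence"],2),[round(float(b)) for b in d["bbox"]],atz(p,(d["bbox"][0]+d["bbox"][2])/2,(d["bbox"][1]+d["bbox"][3])/2,.07).round(3)[:2].tolist()) for d in models.silhouettes(p,k)])
E
```

```text
top [0.256 0.019 1.627] 508.4771365926787
collar_mid [(0.69, [208, 232, 230, 253], [0.455, 0.35]), (0.68, [240, 219, 260, 241], [0.493, 0.258])]
seat [(0.65, [349, 184, 376, 210], [0.592, -0.094]), (0.64, [386, 198, 420, 228], [0.539, -0.219]), (0.63, [378, 249, 430, 299], [0.351, -0.214])]
rack [(0.88, [242, 221, 307, 254], [0.468, 0.18])]
black_cap_mid [(0.59, [282, 228, 302, 245], [0.472, 0.128])]
pin [(0.62, [348, 183, 374, 206], [0.6, -0.09]), (0.59, [381, 249, 433, 297], [0.353, -0.223]), (0.56, [389, 200, 424, 233], [0.528, -0.228])]
oil_bottle [(0.66, [212, 155, 238, 177], [0.699, 0.338]), (0.58, [452, 196, 467, 249], [0.505, -0.393]), (0.29, [389, 197, 420, 229], [0.538, -0.223])]
side [0.029 0.861 0.688] 396.30724840872176
collar_mid [(0.68, [284, 244, 302, 269], [0.482, 0.261]), (0.57, [260, 285, 290, 321], [0.427, 0.403]), (0.16, [186, 293, 258, 340], [0.498, 0.487])]
seat [(0.94, [380, 166, 436, 220], [0.35, -0.169]), (0.84, [306, 179, 340, 213], [0.566, -0.021]), (0.65, [340, 161, 376, 197], [0.524, -0.173]), (0.57, [304, 159, 324, 184], [0.675, -0.144])]
rack [(0.93, [272, 241, 345, 292], [0.429, 0.272])]
black_cap_mid [(0.7, [318, 220, 335, 243], [0.465, 0.131])]
pin [(0.87, [381, 163, 438, 218], [0.352, -0.184]), (0.75, [341, 161, 380, 198], [0.515, -0.172]), (0.56, [312, 183, 337, 210], [0.561, -0.021])]
oil_bottle [(0.77, [192, 217, 212, 274], [0.704, 0.341])]
```

View pics/top0.png

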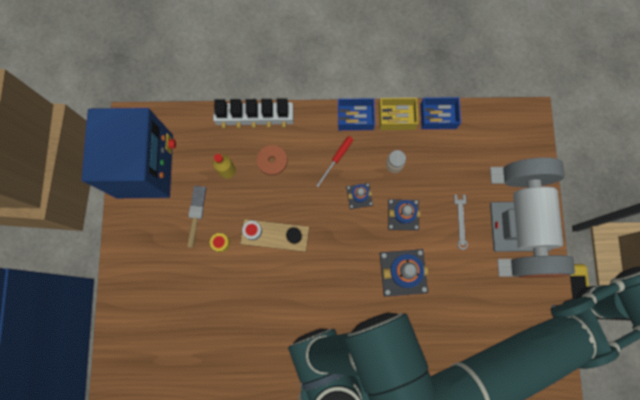

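View pics/side0.png

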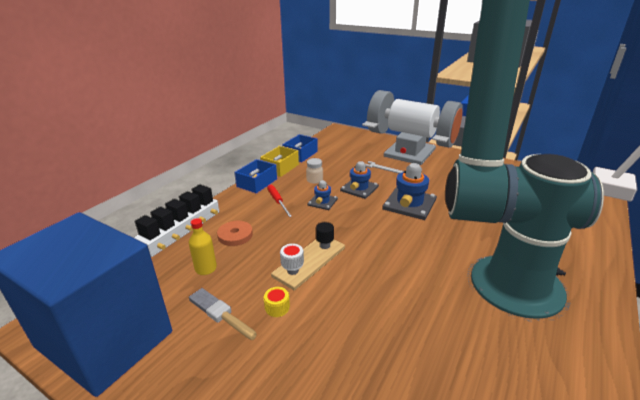

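Candidates: the silver collar with the red disc is at top (251,230) and side (291,257). The yellow look-alike at top (219,242) is rejected. Heads in the top view are small (360,195), middle (403,213) and large (409,272), so the middle one is meant. I'll check both choices in one close crop.

```bash
python3 - <<'E'
from h import *
P={n:cams.snapshot(n) for n in("top","side")}
c=lambda n,x,y,w,h,s:cv2.resize(np.ascontiguousarray(P[n]["image"][y-h:y+h,x-w:x+w,::-1]),None,fx=s,fy=s,interpolation=cv2.INTER_CUBIC)
a=np.hstack([c("top",252,231,20,20,9),c("top",404,213,20,20,9)]);b=np.hstack([c("side",291,258,20,20,9),c("side",360,178,20,20,9)])
cv2.imwrite("pics/crops.png",np.vstack([a,b])[:600])
from scipy.optimize import least_squares
# collar: red disc centroid
obs={}
for n,(x,y) in {"top":(252,230),"side":(291,252)}.items():
    im=P[n]["image"].astype(float);w=np.clip(im[...,0]-np.maximum(im[...,1],im[...,2])-70,0,80)
    m=np.zeros_like(w);m[y-11:y+11,x-12:x+12]=1;w=w*m
    v,u=np.mgrid[:400,:640];obs[n]=np.array([(w*u).sum(),(w*v).sum()])/w.sum()
    print(n,"red",obs[n],atz(P[n],*obs[n],.081).round(4))
# head: silhouettes and blue/orange colour
for n,(x,y) in {"top":(404,213),"side":(360,178)}.items():
    im=P[n]["image"].astype(float)
    for nm,w in {"blue":np.clip(im[...,2]-im[...,0]-30,0,40),"orange":np.clip(im[...,0]-im[...,2]-90,0,40)}.items():
        m=np.zeros_like(w);m[y-18:y+18,x-20:x+20]=1;w=w*m
        ys,xs=np.where(w>15);print(n,nm,(w*u).sum()/w.sum(),(w*v).sum()/w.sum(),xs.min(),xs.max(),ys.min(),ys.max(),atz(P[n],(xs.min()+xs.max())/2,(ys.min()+ys.max())/2,.07).round(3))
E
```

```text
top red [250.99914876 229.3200681 ] [0.4931 0.2524 0.081 ]
side red [291.25903026 250.02093503] [0.4911 0.2531 0.081 ]
top blue 404.6691628264209 212.35157450076804 395 416 201 222 [ 0.544 -0.226  0.07 ]<stdin>:19: RuntimeWarning: invalid value encountered in scalar divide
Traceback (most recent call last):
ValueError: zero-size array to reduction operation minimum which has no identity
```

View pics/crops.png

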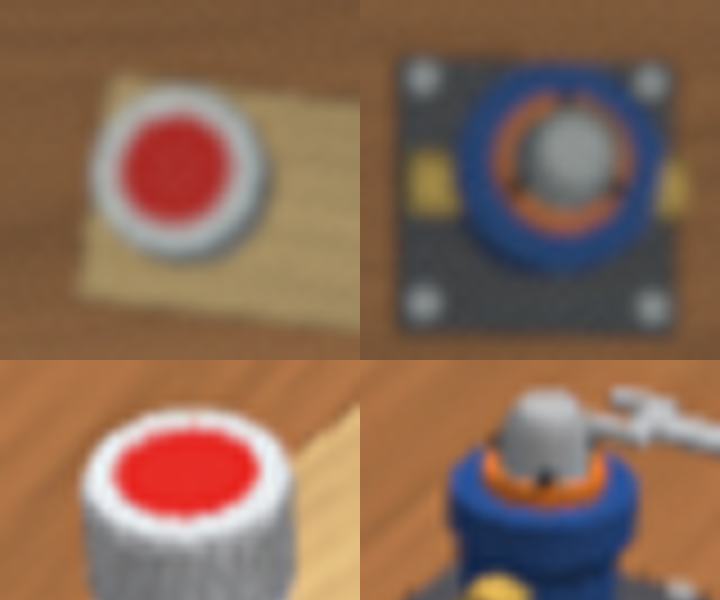

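```bash
cat >> h.py <<'E'
def down(a): # jaw axis x at world yaw a, z down
    x=np.array([np.cos(a),np.sin(a),0]);z=np.array([0,0,-1.]);y=np.cross(z,x)
    from scipy.spatial.transform import Rotation as Ro
    q=Ro.from_matrix(np.c_[x,y,z]).as_quat();return [q[3],*q[:3]]
def st():
    print("t %.1f"%readout.current_time_s(),"tcp",np.round(readout.current_ee_pos(),4),"F",np.round(readout.current_ft_force(),1),"M",np.round(readout.current_moment(),2),"gap %.4f"%readout.current_finger_gap(),"j6 %.2f"%readout.current_qpos()[5])
E
python3 - <<'E'
from h import *
p=cams.snapshot("top")
print([atz(p,405.8,210.9,.07)[:2].round(4),atz(p,406,210.8,.078)[:2].round(4),atz(p,407.3,208.6,.102)[:2].round(4)])
s=cams.snapshot("side")
print(atz(s,360.3,162.6,.102)[:2].round(4), "blue",atz(s,339.5+183/9,158-.5+140/9,.07)[:2].round(4))
print(proj(s,[[.535,-.222,.102],[.535,-.222,.07]]))
for X in ([.492,.2527,.064],[.54,-.225,.1]):
  for a in (0,np.pi/2,np.pi,-np.pi/2):
    print(a,np.round(bot.inverse_kinematics(X,down(a)),2))
st()
E
```

```text
[array([ 0.5456, -0.2273]), array([ 0.5444, -0.2267]), array([ 0.5468, -0.2272])]
[ 0.5431 -0.2244] blue [ 0.537  -0.2116]
[[362.16843853 163.42297958]
 [361.7487725  171.96625589]]
0 [ 0.84  1.01  1.51 -0.84  2.02  1.12]
1.5707963267948966 [0.91 0.74 2.48 4.06 1.62 1.64]
3.141592653589793 [-0.2   0.79  2.11  1.37  1.62  1.81]
-1.5707963267948966 [0.27 1.13 1.24 0.37 2.31 1.83]Traceback (most recent call last):
  File "<stdin>", line 9, in <module>
    return _wrapfunc(a, 'round', decimals=decimals, out=out)
    return _wrapit(obj, method, *args, **kwds)
    result = getattr(arr, method)(*args, **kwds)
TypeError: unsupported operand type(s) for *: 'NoneType' and 'float'
```

```bash
python3 - <<'E'
from h import *
print(np.round(readout.current_ee_rot(),3),down(0),down(np.pi/2))
for X in ([.492,.2527,.064],[.492,.2527,.20],[.544,-.226,.1]):
  for d in range(-180,180,30):
    q=bot.inverse_kinematics(X,down(np.radians(d)));print(d,None if q is None else np.round(q,2))
E
```

```text
[-0.588  0.588 -0.393  0.393] [np.float64(0.0), np.float64(1.0), np.float64(0.0), np.float64(0.0)] [np.float64(0.0), np.float64(0.7071067811865475), np.float64(0.7071067811865475), np.float64(0.0)]
-180 [-0.2   0.79  2.11  1.37  1.62  1.81]
-150 [-0.09  0.9   1.77  1.01  1.83  1.97]
-120 [0.08 1.03 1.46 0.72 2.09 1.98]
-90 [0.27 1.13 1.24 0.37 2.31 1.83]
-60 [ 0.46  1.17  1.16 -0.09  2.38  1.51]
-30 [ 0.66  1.12  1.27 -0.52  2.26  1.23]
0 [ 0.84  1.01  1.51 -0.84  2.02  1.12]
30 [ 0.98  0.88  1.83 -1.15  1.76  1.18]
60 None
90 [0.91 0.74 2.48 4.06 1.62 1.64]
120 None
150 [-0.17  0.74  2.43  1.92  1.58  1.55]
-180 [-0.2   0.49  2.18  1.39  1.66  2.04]
-150 [-0.09  0.67  1.83  1.06  1.92  2.12]
-120 [0.08 0.83 1.52 0.78 2.2  2.1 ]
-90 [0.27 0.94 1.29 0.42 2.43 1.9 ]
-60 [ 0.46  0.98  1.22 -0.1   2.51  1.49]
-30 [ 0.66  0.93  1.33 -0.58  2.37  1.13]
0 [ 0.84  0.8   1.57 -0.9   2.11  0.99]
30 [ 0.98  0.64  1.89 -1.19  1.83  1.01]
60 None
90 None
120 None
150 [-0.17  0.31  2.52  1.91  1.47  1.86]
-180 [-0.83  0.97  1.49  0.87  2.05  2.07]
-150 [-0.65  1.1   1.21  0.55  2.32  1.97]
-120 [-0.47  1.17  1.07  0.09  2.47  1.64]
-90 [-0.28  1.15  1.12 -0.42  2.4   1.25]
-60 [-0.1   1.04  1.34 -0.79  2.16  1.06]
-30 [ 0.05  0.89  1.66 -1.08  1.87  1.06]
0 None
30 [0.09 0.64 2.36 4.28 1.51 1.45]
60 None
90 [-0.89  0.63  2.49  2.25  1.56  1.59]
120 [-1.04  0.69  2.2   1.58  1.57  1.83]
150 [-0.97  0.82  1.84  1.17  1.77  2.01]
```

The tool's approach axis is y, not z ("y points along the fingers"), so I'm correcting `down`.

```bash
cat >> h.py <<'E'
def down(a): # jaw axis x at world yaw a, tool y down
    from scipy.spatial.transform import Rotation as Ro
    x=np.array([np.cos(a),np.sin(a),0]);y=np.array([0,0,-1.])
    q=Ro.from_matrix(np.c_[x,y,np.cross(x,y)]).as_quat();return [q[3],*q[:3]]
E
python3 - <<'E'
from h import *
for X in ([.492,.2527,.064],[.544,-.226,.1]):
  for d in range(-180,180,30):
    q=bot.inverse_kinematics(X,down(np.radians(d)));print(d,None if q is None else np.round(q,2))
E
```

```text
-180 None
-150 None
-120 [ 0.43  0.22  2.03 -0.    0.89  2.52]
-90 [ 0.43  0.22  2.03 -0.    0.89  2.  ]
-60 [0.43 0.22 2.03 0.   0.89 1.48]
-30 [ 0.43  0.22  2.03 -0.    0.89  0.95]
0 [ 0.43  0.22  2.03 -0.    0.89  0.43]
30 [ 0.43  0.22  2.03 -0.    0.89 -0.09]
60 [ 0.43  0.22  2.03  0.    0.89 -0.62]
90 [ 0.43  0.22  2.03 -0.    0.89 -1.14]
120 [ 0.43  0.22  2.03 -0.    0.89 -1.66]
150 [ 0.43  0.22  2.03 -0.    0.89 -2.19]
-180 None
-150 [-0.44  0.24  1.93 -0.    0.97  2.18]
-120 [-0.44  0.24  1.93 -0.    0.97  1.66]
-90 [-0.44  0.24  1.93 -0.    0.97  1.13]
-60 [-0.44  0.24  1.93  0.    0.97  0.61]
-30 [-0.44  0.24  1.93 -0.    0.97  0.09]
0 [-0.44  0.24  1.93 -0.    0.97 -0.44]
30 [-0.44  0.24  1.93 -0.    0.97 -0.96]
60 [-0.44  0.24  1.93  0.    0.97 -1.48]
90 [-0.44  0.24  1.93 -0.    0.97 -2.01]
120 [-0.44  0.24  1.93 -0.    0.97 -2.53]
150 None
```

```bash
python3 - <<'E'
from h import *
c=[.492,.2527]
bot.reach([*c,.20],down(np.pi/2));bot.gripper_to(.085,20);st()
bot.line_to([*c,.064],feed=.12);st()
bot.gripper_to(.05,20);st()
bot.gripper_to(.085)
bot.line_to([*c,.066],feed=.1,rot=down(0.0));st()
bot.gripper_to(.05,40);st()
p=cams.snapshot("side");save(p,"grip.png",(220,190,360,300),5)
E
```

```text
t 4.3 tcp [0.4923 0.2524 0.2   ] F [-0.2  0.1 -0.6] M [-0.02  0.02  0.03] gap 0.0846 j6 -1.14
t 5.6 tcp [0.4928 0.2531 0.0649] F [-0.6  0.   0.6] M [-0.02 -0.   -0.01] gap 0.0851 j6 -1.14
t 6.0 tcp [0.4926 0.253  0.065 ] F [-0.8 -0.5  6.2] M [-0.08  0.1  -0.02] gap 0.0565 j6 -1.14
t 8.1 tcp [0.492  0.2527 0.066 ] F [ 0.1 -0.7 -0.1] M [-0.03  0.02 -0.03] gap 0.0848 j6 0.43
t 8.5 tcp [0.492  0.2528 0.0663] F [-0.6 -0.6  2.8] M [-0.01  0.22  0.  ] gap 0.0549 j6 0.43
```

View pics/grip.png

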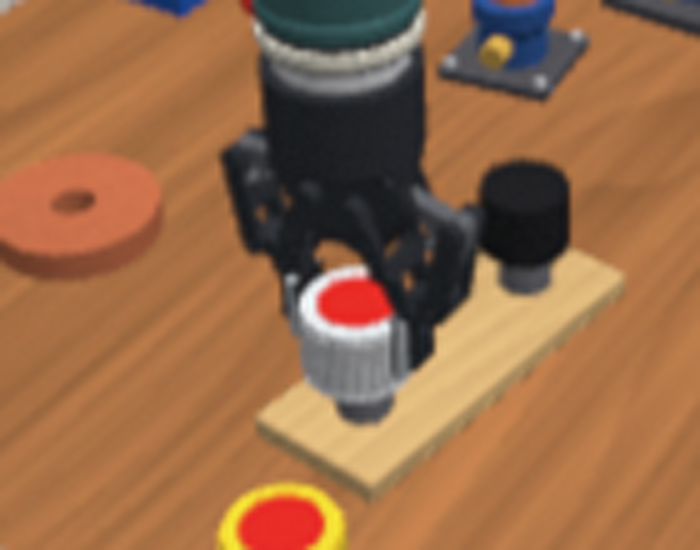

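```bash
python3 - <<'E'
from h import *
h=[.5443,-.226]; a=np.radians(65)
bot.line_to([.492,.2527,.20],feed=.15);st()
bot.reach([*h,.20],down(a));bot.line_to([*h,.135],feed=.1);st()
p=cams.snapshot("side");save(p,"hover.png",(310,120,410,200),7)
z=.131
while z>.106:
    bot.line_to([*h,z],feed=.05);f=np.array(readout.current_ft_force());print(round(z,3),f.round(1),np.round(readout.current_ee_pos(),4))
    if np.linalg.norm(f)>12: break
    z-=.003
st()
E
```

```text
t 9.6 tcp [0.4911 0.2523 0.1986] F [-0.  -0.6 -2.6] M [-0.06  0.05  0.05] gap 0.0550 j6 0.43
t 12.1 tcp [ 0.5448 -0.2261  0.1355] F [ 0.5  0.5 -1.6] M [-0.01 -0.01 -0.  ] gap 0.0548 j6 -1.57
0.131 [-1.   0.3 -2.5] [ 0.5443 -0.226   0.1312]
0.128 [-0.4 -0.3 -2.8] [ 0.5441 -0.2259  0.1277]
0.125 [ 1.8  0.1 -2. ] [ 0.5441 -0.2259  0.1247]
0.122 [ 0.  -0.4 -1.5] [ 0.5441 -0.2259  0.1216]
0.119 [ 0.3  0.  -2.1] [ 0.5441 -0.2259  0.1187]
0.116 [ 0.7  0.  -3.2] [ 0.5441 -0.2259  0.1157]
0.113 [ 0.7 -0.2 -2.7] [ 0.5441 -0.2259  0.1126]
0.11 [ 0.2 -0.1 -2.2] [ 0.5441 -0.2259  0.1097]
0.107 [-1.2 -1.1  1.2] [ 0.5447 -0.2263  0.1076]
t 14.4 tcp [ 0.5447 -0.2263  0.1076] F [-1.2 -1.1  1.2] M [-0.06  0.08 -0.09] gap 0.0547 j6 -1.57
```

View pics/hover.png

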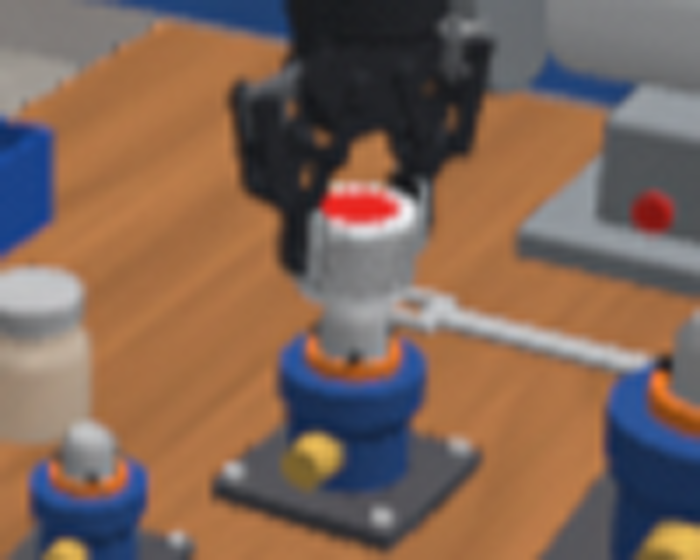

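```bash
python3 - <<'E'
from h import *
h=[.5443,-.226]
bot.gripper_to(.045,60); bot.line_to([*h,.1058],feed=.02);st()
for d in np.arange(61,-80,-4):
    bot.line_to([*h,.1058],feed=.06,rot=down(np.radians(d)))
    f=readout.current_ft_force();z=readout.current_ee_pos()[2];mz=readout.current_moment()[2]
    print(d,"%.1f %.4f %.2f t%.1f"%(f[2],z,mz,readout.current_time_s()))
    if abs(mz)>1 or f[2]<-1 or f[2]>40: break
st()
E
```

```text
t 14.9 tcp [ 0.5445 -0.2263  0.1067] F [-2.5  0.   5.9] M [-0.12  0.37 -0.14] gap 0.0544 j6 -1.57
61 -1.4 0.1053 -0.02 t15.1
t 15.1 tcp [ 0.544  -0.2263  0.1053] F [-0.2 -2.4 -1.4] M [-0.5  -0.   -0.02] gap 0.0542 j6 -1.50
```

```bash
python3 - <<'E'
from h import *
h=[.5443,-.226]
for z in np.arange(.1045,.0925,-.0015):
    bot.line_to([*h,z],feed=.03)
    f=np.array(readout.current_ft_force());print("%.4f %.4f"%(z,readout.current_ee_pos()[2]),f.round(1),np.round(readout.current_moment(),2))
    if f[2]>16: break
st()
p=cams.snapshot("side");save(p,"push.png",(310,120,410,200),7)
E
```

```text
0.1045 0.1040 [ 1.8 -4.2 -3.3] [-0.6  -0.12 -0.1 ]
0.1030 0.1033 [-0.8 -3.1  1.1] [-0.71  0.18 -0.1 ]
0.1015 0.1018 [-1.5 -3.4  2.1] [-0.79  0.18 -0.12]
0.1000 0.1002 [-1.  -4.8  2.8] [-0.84  0.22 -0.09]
0.0985 0.0987 [-0.6 -4.6  4.1] [-0.96  0.23 -0.09]
0.0970 0.0973 [-1.2 -4.5  4. ] [-1.    0.24 -0.05]
0.0955 0.0958 [-0.5 -4.5  5.5] [-0.97  0.31 -0.04]
0.0940 0.0957 [-4.3 -3.1 12.7] [-0.81  0.84 -0.09]
t 17.1 tcp [ 0.5446 -0.2263  0.0957] F [-4.3 -3.1 12.7] M [-0.81  0.84 -0.09] gap 0.0545 j6 -1.50
```

View pics/push.png

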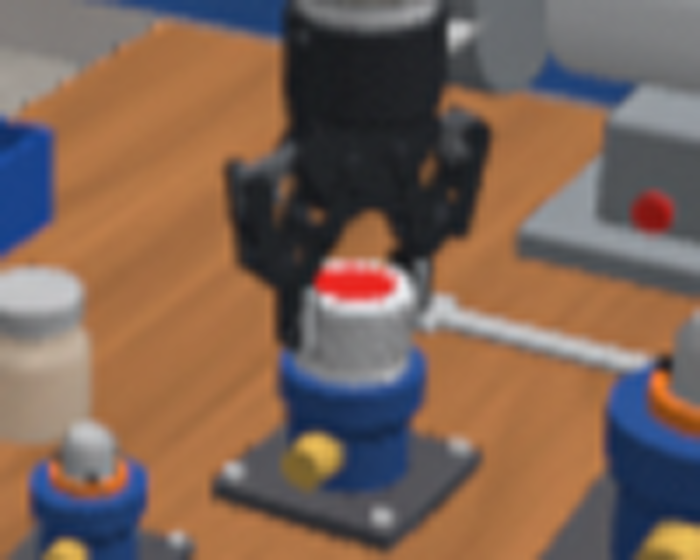

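```bash
python3 - <<'E'
from h import *
bot.line_to([.5438,-.2272,.0935],feed=.02);bot.sleep(.3);st()
bot.line_to([.5436,-.2274,.0920],feed=.02);bot.sleep(.5);st()
s=cams.snapshot("side");t=cams.snapshot("top")
c=lambda p,x,y,w,h,k:cv2.resize(np.ascontiguousarray(p["image"][y-h:y+h,x-w:x+w,::-1]),None,fx=k,fy=k,interpolation=cv2.INTER_CUBIC)
cv2.imwrite("pics/fin.png",np.hstack([c(s,361,175,20,20,10),c(s,290,257,40,40,5)]))
# expected red-disc pixel: collar home (top z=.110) vs on seal (.118)
im=s["image"].astype(float);w=np.clip(im[...,0]-np.maximum(im[...,1],im[...,2])-70,0,80);m=np.zeros_like(w);m[150:168,350:372]=1;w*=m
v,u=np.mgrid[:400,:640];print((w*u).sum()/w.sum(),(w*v).sum()/w.sum(),proj(s,[[.5443,-.226,.110],[.5443,-.226,.118]]).round(1))
E
```

```text
t 17.7 tcp [ 0.5446 -0.2264  0.0957] F [-4.3  1.2 15. ] M [-0.23  0.76 -0.1 ] gap 0.0541 j6 -1.50
t 18.5 tcp [ 0.5447 -0.2264  0.0956] F [-7.   3.4 22.6] M [ 0.08  1.22 -0.14] gap 0.0543 j6 -1.50
360.23777089783283 160.04582043343655 [[360.3 160.2]
 [360.4 158. ]]
```

View pics/fin.png

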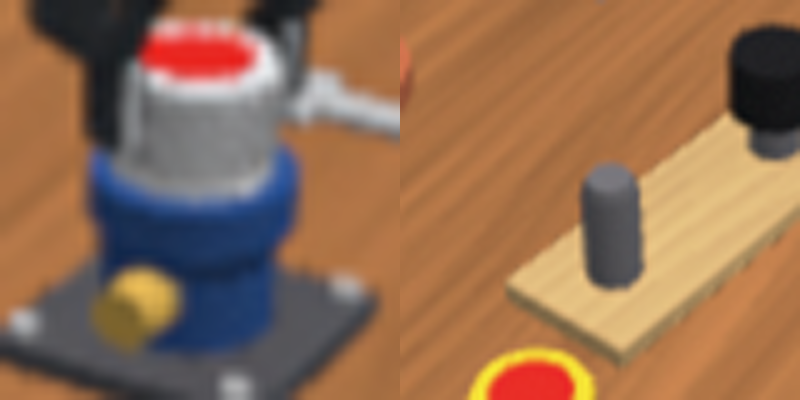

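```bash
python3 - <<'E'
from h import *
bot.hand_in();st()
E
```

```text
the job is handed in; nothing more can be done
the job is handed in; nothing more can be done
```

The collar is fully home on the middle-sized blue head. I handed the job in at about 18.5 s with the arm still gripping it and pushing down at about 22 N.

I lifted the silver red-topped collar off its peg and set it over the spigot, turned to a 65° grip angle. It touched the pins at the expected height. Only 4° of further turning dropped it over the pins.

**Last checks:**
- **Spring:** the push force rose steadily over the seal ring's travel.
- **Hard stop:** the tool stopped at z = 0.0957 m (about 0.095 expected). It did not go deeper when the push rose from 13 to 22 N.
- **Picture:** the red disc sat at row 160.0, against 160.2 predicted for home and 158.0 for resting on the seal ring.
- **Bystanders:** the last close-ups showed the peg empty, the black cap still on its own peg and the yellow look-alike still in place. I did not re-check the other items; the arm passed only above the bench.

A sideways force of about 8 N remained at the end, from a tool offset of about 1 mm. No check failed or disagreed.

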